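# Square two loaf tins into the filling-station fence corner

## Task

Line up the two loaf tins for filling, standing upright in the fence corner: push the long dark tin square and flush into the corner, one end against the yellow end rail and one long side against the blue side rail, and push the short silver tin snugly alongside it, one end flush against the yellow rail and one long side flush against the dark tin. Leave no gaps, let go of the tins, and leave the jug, the round tin and the timer where they stand.

Things in the scene. Friction and masses are not known exactly. Their poses are not given: they have to be found in the camera images.
- fence: Fixed L-shaped fence, 56 mm high; place and yaw vary. Origin: inner corner at table height. The tins' bay is x<0, y<0 (open to the robot and to its right). Yellow end rail: inner face at x=0, outer x=+12 mm, from y=+12 to -170 mm. Blue side rail: inner face at y=0, outer y=+12 mm, from x=0 to -200 mm. Steel feet 5 mm high reach 30 mm out behind the rails.
- dark_tin: Long dark grey steel loaf tin, open at the top, straight walls 3.5 mm thick, outside 170 mm long (its x) by 62 mm wide (its y) by 60 mm high, about 0.36 kg. Origin at the centre of its underside. Its two ends are alike.
- silver_tin: Short bright aluminium loaf tin, open at the top, straight walls 3.5 mm thick, outside 130 mm long (its x) by 62 mm wide (its y) by 60 mm high, about 0.28 kg. Origin at the centre of its underside. Its two ends are alike.
- jug: Bystander: white plastic jug, 100 mm across, 140 mm high, with a blue handle standing out to 86 mm from the axis along its own +y (roughly away from the robot). Origin at the centre of its underside.
- round_tin: Bystander: copper-coloured round cake tin, 100 mm across, 65 mm high. Origin at the centre of its underside.
- timer: Bystander: red kitchen timer lying flat, 70 x 70 mm, 26 mm high. Origin at the centre of its underside.
Mind the look-alikes: they are no part of the job. Leave any green or purple look-alike of the dark_tin alone.

How it is judged:
By the outcome, as a careful person would: the job done as asked, in the order asked, and still so for the second after the job is handed in, with the robot touching nothing.
It also fails if it takes over 72 s, if anything falls off the work surface, if the arm or the gripper's body presses on something with over 40 N, if the wrist force passes 120 N, or if a joint passes its speed limit or range.

## Robot

A 6-joint arm with a two-finger parallel gripper is mounted at the origin on the work surface. World frame = base frame: x ahead of the robot, y to its left, z up, the work surface at z = 0. Lengths are in mm, angles in rad, forces in N, time in s.
With the tool pointing down it reaches from about 350 to 775 mm from the base axis. Payload 7.3 kg.
Tool frame: the origin (TCP) lies at the centre of the arm's flange, where the gripper is bolted on; the fingertips stand 178 mm ahead of it and the grasp point (between the pads) lies 159 mm ahead of it; z points along the fingers, y is the line along which they close (so a half turn about z gives the same grasp; the last joint's range is limited). The gripper opens to 92 mm and grips with 3 to 60 N. Pads are 19 mm wide; open, the fingers measure 130 mm over their backs; the gripper's body (75 mm by 190 mm) begins 47 mm behind the grasp point.
Start: joints at [-1.325, 0.342, 1.524, -0, 1.275, -0.146], TCP at [200.492, -485.212, 404.741] pointing down, gripper open.
Joint ranges: [-2.53, 2.53], [-0.77, 2.02], [0.04, 2.7], [-1, 4.14], [0.28, 2.66], [-3.11, 3.11]. Speed limits (rad/s): [2.57, 2.57, 3.14, 3.14, 3.14, 3.14].

## Interface

Orientations are given as [roll, pitch, yaw] about the fixed x, y, z axes, in that order (R = Rz(yaw) Ry(pitch) Rx(roll)).
In Python, from plant import * gives the robot as it stands. The module is installed in compiled form; this text tells all that it offers.
- The arm moves only by the shell command python3 -m inch 'ROWS'. ROWS is JSON, a list of rows, each a list of 5 numbers: the shift along the tool's x, y, z in m, then the turn about the tool's z in rad, then the opening, from 0 (shut) to 1 (fully open). In form: [[tx, ty, tz, spin, claw], ...]. A call has 1 to 8 rows; each row is the pose to reach, as a shift and turn from the pose commanded when the call began, along the tool's axes at that moment; what a row does not reach only later rows make up. A row lasts 1/12 s, in which the tool goes at most 41.7 mm and 7.16 degrees, less where a joint would pass 70% of its speed; a pose out of reach is approached as far as the arm can. A call with a gripper value outside its range is refused whole. The fingers move at their own pace and stop on an object; the grip force is fixed at half the most. Time passes only in rows, so rows that repeat a pose let the fingers close. It gives the time, the measured TCP pose, the force, the opening and the grip force at its end, in the units of the state.
- get_obs(): the state, without advancing time (a new reading comes with each control period).
- capture(name): name is "side" or "top" or "wrist"; returns a dict with "color" (400x640x3 uint8, red, green, blue), "intrinsics" (3x3 intrinsics, pixels), "distortion" ([k1, k2, p1, p2, k3] as OpenCV has them; the pictures are not rectified), "pose" (4x4, takes a point from camera to world coordinates). Camera axes: x right, y down, z forward; pixel columns grow to the right and rows downward; lengths in mm; the calibration is good to about 2 mm. A picture is of the moment at which its call begins. There is no depth.
- close_job(): hands the job in; it is judged then, once.
Trained networks look in a picture, given as the dict that the camera call returned (one of the last four; its "shot" number tells which), for a name from the list of things; names that differ only in an ending like _2 or _b are one class to them, and where a whole thing is asked for, a point or a joint stands for the part that bears it (a point fixed in the world has none). Each returns a list of dicts, best first, with "conf" (0 to 1); they miss things now and then, are a little off and sometimes report something else, mostly with a low value. They report only what shows in the picture. A call takes as long as a camera call. They do not tell look-alikes from the thing itself.
- look_for(picture, target): "rect" ([centre column, centre row, width, height] in pixels, round what is visible of it).
- trace(picture, target): "pixels" (400x640 bool, what is visible of it) and "rect" ([centre column, centre row, width, height] in pixels, round what is visible of it).
- tip_of(picture, target): "centre" ([column, row] in pixels: a listed point, or the origin of a listed thing).
The state is a dict: "time": time; "joint_positions": joint angles; "dq": joint speeds; "tau": joint torques, N m; "tool_pos": TCP position; "tcp_rot": TCP orientation; "contact_force": force on the tool from outside, world axes, zero at the start; "moment": the same for the moment, N m; "grip_width": finger opening in mm; "finger_force": force on a finger pad.
Only numpy, scipy, OpenCV 4.12 (cv2) and the standard library are available. Lean on these libraries where they do the work, as an engineer would, in place of code of your own. Each camera call takes 0.05 s, during which the arm holds its last target. There are 200 camera calls.

## Working session

There is one attempt and no reset: what is moved stays moved. The work goes in short steps, Python scripts to look and compute and a shell command to move; the robot and the scene stay as the last step left them, time stands still between calls to the robot, and variables do not carry over. Pictures are saved under pics/ and viewed, at most 10 in all, crops included, and the job is handed in when it is done.

```bash
mkdir -p pics; cat > h.py <<'E'
from plant import *
import numpy as np, cv2
def ray(c,uv):
    p=cv2.undistortPoints(np.array(uv,float).reshape(-1,1,2),np.array(c["intrinsics"],float),np.array(c["distortion"],float)).reshape(-1,2)
    T=np.array(c["pose"]); d=np.c_[p,np.ones(len(p))]@T[:3,:3].T
    return T[:3,3],d
def toz(c,uv,z):
    o,d=ray(c,uv); return o+d*((z-o[2])/d[:,2])[:,None]
def proj(c,P):
    T=np.linalg.inv(np.array(c["pose"])); X=np.array(P,float).reshape(-1,3)@T[:3,:3].T+T[:3,3]
    return cv2.projectPoints(X,np.zeros(3),np.zeros(3),np.array(c["intrinsics"],float),np.array(c["distortion"],float))[0].reshape(-1,2)
def save(c,n): cv2.imwrite("pics/"+n,c["color"][:,:,::-1])
E
python3 - <<'E'
from h import *
o=get_obs(); print(o["time"],o["tool_pos"],o["tcp_rot"])
t=capture("top"); save(t,"top0.png"); s=capture("side"); save(s,"side0.png")
for nm,c in (("top",t),("side",s)):
    print(nm,np.round(c["pose"],3).tolist())
    for n in ["fence","dark_tin","silver_tin","jug","round_tin","timer"]:
        print(n,[(np.round(r["rect"]).tolist(),round(r["conf"],2)) for r in look_for(c,n)])
cv2.imwrite("pics/both.png",np.vstack([t["color"],s["color"]])[:,:,::-1][::1])
E
```

```text
0.0 [ 200.46436286 -485.07528011  404.03817582] [-3.14007240e+00 -2.04217972e-04  3.91816197e-01]
top [[-0.0, -0.984, 0.18, 254.287], [-1.0, -0.001, -0.007, -22.426], [0.007, -0.18, -0.984, 1739.841], [0.0, 0.0, 0.0, 1.0]]
fence [([371.0, 168.0, 26.0, 39.0], 0.74)]
dark_tin [([416.0, 207.0, 34.0, 54.0], 0.84), ([426.0, 269.0, 55.0, 34.0], 0.76), ([328.0, 133.0, 25.0, 54.0], 0.57), ([468.0, 212.0, 37.0, 49.0], 0.56)]
silver_tin [([329.0, 207.0, 29.0, 45.0], 0.87)]
jug [([373.0, 167.0, 25.0, 40.0], 0.58)]
round_tin [([175.0, 227.0, 35.0, 31.0], 0.69)]
timer [([369.0, 247.0, 19.0, 24.0], 0.68)]
side [[-0.903, -0.304, 0.305, 111.931], [-0.43, 0.659, -0.617, 869.509], [-0.013, -0.688, -0.725, 1081.699], [0.0, 0.0, 0.0, 1.0]]
fence [([293.0, 261.0, 72.0, 72.0], 0.85)]
dark_tin [([410.0, 164.0, 28.0, 38.0], 0.75), ([387.0, 130.0, 36.0, 32.0], 0.74), ([365.0, 154.0, 43.0, 24.0], 0.6), ([272.0, 179.0, 47.0, 39.0], 0.57)]
silver_tin []
jug [([322.0, 160.0, 25.0, 42.0], 0.91)]
round_tin [([280.0, 334.0, 37.0, 47.0], 0.56)]
timer [([384.0, 192.0, 20.0, 18.0], 0.76)]
```

View pics/top0.png

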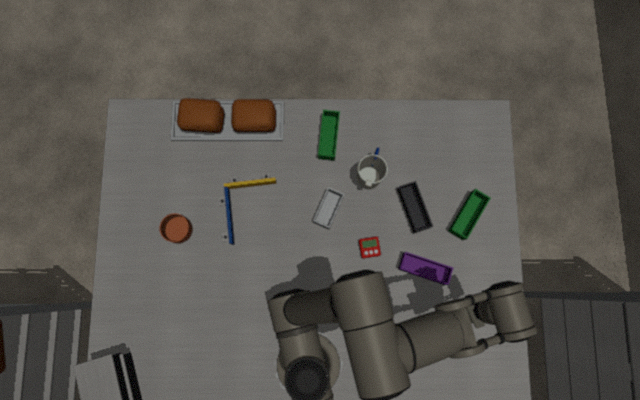

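View pics/side0.png

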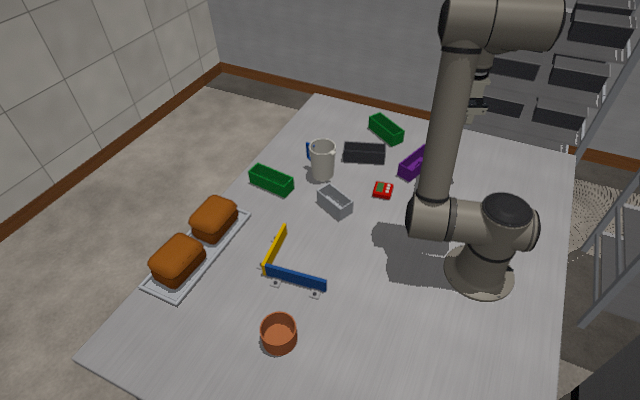

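Top view: dark tin candidates are grey (414,207), green (468,214) and (328,135), and purple (425,267). The grey one fits "dark grey steel"; silver is at (327,208) and the fence corner at (226,186). I'll confirm in a crop and fit the poses.

```bash
cat >> h.py <<'E'
from scipy.optimize import minimize
def box(p,L,W,H):
    x,y,a=p; R=np.array([[np.cos(a),-np.sin(a)],[np.sin(a),np.cos(a)]])
    c=np.array([[L,W],[-L,W],[-L,-W],[L,-W]])/2@R.T+[x,y]
    return np.vstack([np.c_[c,np.zeros(4)],np.c_[c,np.full(4,H)]])
def sil(c,P,s=8):
    m=np.zeros((400,640),np.uint8)
    h=cv2.convexHull(proj(c,P).astype(np.float32)).reshape(-1,2)
    M=np.zeros((1,1)); u0=np.floor(h.min(0)).astype(int)-2; u1=np.ceil(h.max(0)).astype(int)+3
    big=np.zeros(((u1[1]-u0[1])*s,(u1[0]-u0[0])*s),np.uint8)
    cv2.fillConvexPoly(big,np.round(((h-u0+.5)*s-.5)*16).astype(np.int32),255,shift=4)
    sm=cv2.resize(big,(u1[0]-u0[0],u1[1]-u0[1]),interpolation=cv2.INTER_AREA)/255.
    out=np.zeros((400,640)); a=np.maximum(u0,0); b=np.minimum(u1,[640,400])
    if (b>a).all(): out[a[1]:b[1],a[0]:b[0]]=sm[a[1]-u0[1]:b[1]-u0[1],a[0]-u0[0]:b[0]-u0[0]]
    return out
def fitbox(views,p0,L,W,H):
    f=lambda p:sum(np.abs(sil(c,box(p,L,W,H))-m).sum()/m.sum() for c,m in views)
    best=None
    for da in (0,.5,-.5,1,-1,1.57):
        r=minimize(f,[p0[0],p0[1],p0[2]+da],method="Nelder-Mead",options=dict(initial_simplex=np.array([p0[0],p0[1],p0[2]+da])+np.array([[0,0,0],[10,0,0],[0,10,0],[0,0,.2]])))
        if best is None or r.fun<best.fun: best=r
    return best.x,best.fun
E
python3 - <<'E'
from h import *
t=capture("top"); s=capture("side")
def pick(c,n,P):
    u=proj(c,P)[0]; rs=trace(c,n)
    rs=[r for r in rs if np.hypot(*(np.array(r["rect"][:2])-u))<15]
    return rs[0]["pixels"].astype(float) if rs else None
for n,uv,L in (("dark_tin",(414,207),170),("silver_tin",(327,208),130)):
    P=toz(t,[uv],40)[0]; v=[(c,pick(c,n,P)) for c in (t,s)]; print(n,P,[m is not None for _,m in v])
    v=[x for x in v if x[1] is not None]
    if v: print(fitbox(v,[P[0],P[1],0],L,62,60))
for n,uv,z in(("round",(175,228),60),("timer",(370,247),26),("jug",(372,170),140),("green",(328,135),60)): print(n,toz(t,[uv],z))
# fence: tops of rails by colour
for c,nm in((t,"top"),(s,"side")):
    h=cv2.cvtColor(c["color"],cv2.COLOR_RGB2HSV)
    for col,lo,hi in(("y",18,32),("b",100,125)):
        m=((h[...,0]>=lo)&(h[...,0]<=hi)&(h[...,1]>120)).astype(np.uint8)
        k,l,st,ce=cv2.connectedComponentsWithStats(m); i=1+np.argmax(st[1:,4]); v,u=np.nonzero(l==i)
        r=cv2.minAreaRect(np.c_[u,v].astype(np.float32)); bp=cv2.boxPoints(r)
        print(nm,col,st[i],np.round(bp,1).tolist(),np.round(toz(c,bp,56)).tolist())
big=np.hstack([cv2.resize(t["color"][100:300,210:500],None,fx=2.7,fy=2.7,interpolation=cv2.INTER_CUBIC)])
cv2.imwrite("pics/crop.png",big[:,:,::-1])
E
```

```text
dark_tin [ 533.76279894 -370.30665223   40.        ] [True, True]
(array([ 5.35160666e+02, -3.73830741e+02,  3.43466532e-01]), np.float64(0.1693036983579559))
silver_tin [529.87681005 -65.44685081  40.        ] [True, True]
(array([ 5.31151305e+02, -7.03952288e+01, -4.34234052e-01]), np.float64(0.13321603278689215))
round [[456.65164651 455.87753047  60.        ]]
timer [[ 394.9337331  -214.92907247   26.        ]]
jug [[ 642.4068078  -213.69036941  140.        ]]
green [[789.27867176 -69.35201648  60.        ]]
top y [224 178  52  11 275] [[223.8000030517578, 183.1999969482422], [274.70001220703125, 176.8000030517578], [275.3999938964844, 182.60000610351562], [224.5, 188.89999389648438]] [[615.0, 295.0, 56.0], [638.0, 118.0, 56.0], [617.0, 115.0, 56.0], [594.0, 292.0, 56.0]]
top b [225 188   8  56 214] [[224.1999969482422, 188.10000610351562], [228.10000610351562, 187.6999969482422], [233.0, 242.89999389648438], [229.10000610351562, 243.3000030517578]] [[597.0, 293.0, 56.0], [598.0, 280.0, 56.0], [406.0, 257.0, 56.0], [405.0, 270.0, 56.0]]
side y [261 223  26  52 399] [[256.8999938964844, 270.79998779296875], [282.29998779296875, 222.10000610351562], [290.3999938964844, 226.3000030517578], [265.0, 275.0]] [[611.0, 324.0, 56.0], [639.0, 119.0, 56.0], [605.0, 124.0, 56.0], [581.0, 326.0, 56.0]]
side b [265 264  61  28 704] [[262.20001220703125, 274.20001220703125], [265.29998779296875, 263.0], [327.70001220703125, 280.0], [324.70001220703125, 291.20001220703125]] [[590.0, 327.0, 56.0], [603.0, 288.0, 56.0], [402.0, 262.0, 56.0], [394.0, 301.0, 56.0]]
```

View pics/crop.png

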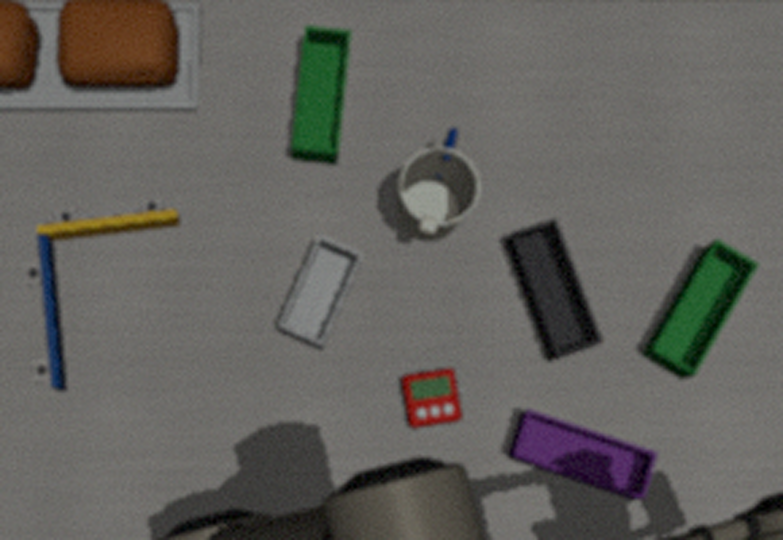

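The crop shows the dark grey tin at (552,290), clearly not green or purple, and the silver tin at (317,292). I'll hover over the dark tin.

```bash
python3 -m inch '[[0.04,0.005,0,0,0.4],[0.08,0.01,0,0,0.4],[0.12,0.015,0,0.02,0.4],[0.16,0.02,0,0.049,0.4],[0.2,0.025,0,0.049,0.4],[0.24,0.03,0,0.049,0.4],[0.28,0.033,0,0.049,0.4],[0.31,0.036,0,0.049,0.4]]'
python3 - <<'E'
from h import *
o=get_obs(); print(o["time"],o["tool_pos"],o["tcp_rot"],o["grip_width"])
w=capture("wrist"); save(w,"w1.png"); print(np.round(w["pose"],3).tolist(), np.array(w["intrinsics"]).round().tolist())
print([(np.round(r["rect"]).tolist(),round(r["conf"],2)) for r in look_for(w,"dark_tin")])
E
```

```text
time: 1.67
tool_pos: [503.5, -398.5, 404.5]
tcp_rot: [-3.142, -0.001, 0.344]
contact_force: [0.1, -0.9, 0.4]
grip_width: 43.1
finger_force: 0.0
1.6667 [ 503.48804012 -398.48190773  404.53722178] [-3.14151678e+00 -6.80722509e-04  3.44313133e-01] 43.11577107363722
[[0.339, -0.909, -0.241, 568.064], [-0.941, -0.328, -0.086, -375.482], [-0.001, 0.256, -0.967, 386.665], [0.0, 0.0, 0.0, 1.0]] [[286.0, 0.0, 320.0], [0.0, 286.0, 197.0], [0.0, 0.0, 1.0]]
[([307.0, 144.0, 61.0, 151.0], 0.93), ([304.0, 293.0, 65.0, 26.0], 0.78), ([449.0, 192.0, 146.0, 74.0], 0.55)]
```

View pics/w1.png

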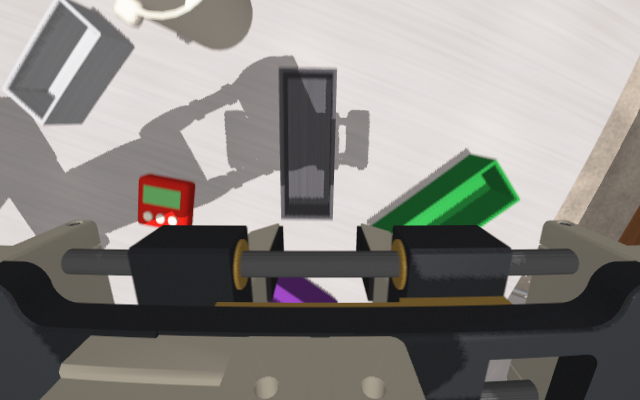

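The wrist view shows the dark tin at (307,144), nearly axis-aligned with the tool, and the silver tin at (68,60). I'll fit the dark tin's pose from this view and the top view.

```bash
python3 - <<'E'
from h import *
w=capture("wrist"); t=capture("top")
ms=[]
for c in (w,t):
    u=proj(c,[535,-374,40])[0]
    rs=[r for r in trace(c,"dark_tin") if np.hypot(*(np.array(r["rect"][:2])-u))<25]
    ms.append((c,rs[0]["pixels"].astype(float)) if rs else None); print(u,rs[0]["rect"] if rs else None)
for v in ([ms[0]],[m for m in ms if m]):
    p,f=fitbox(v,[535,-374,.343],170,62,60); print(p,f)
    wall=p[:2]+29.25*np.array([np.sin(p[2]),-np.cos(p[2])]); print("wall",wall)
    o=get_obs(); y=o["tcp_rot"][2]; d=wall-o["tool_pos"][:2]; print("tx,ty",d@[np.cos(y),np.sin(y)],d@[np.sin(y),-np.cos(y)],"spin",y-p[2])
E
```

```text
[309.7858423  149.05800726] [308.6, 145.1, 58.5, 153.7]
[415.03968708 206.65266055] [411.5, 196.2, 22.7, 28.9]
[ 5.34346539e+02 -3.71701620e+02  3.29669892e-01] 0.021345843508561474
wall [ 543.81566283 -399.37648584]
tx,ty 41.74091325282342 13.605353924243659 spin 0.012313012290888548
[ 5.35933332e+02 -3.71927208e+02  3.16255286e-01] 1.698153624873396
wall [ 545.0303667  -399.72660483]
tx,ty 42.76786104991408 14.342556075271574 spin 0.025727618481086734
```

```bash
python3 -m inch '[[0.03,0.01,0,0.012,0.4],[0.042,0.0136,0.03,0.012,0.4],[0.042,0.0136,0.07,0.012,0.4],[0.042,0.0136,0.11,0.012,0.4],[0.042,0.0136,0.15,0.012,0.4],[0.042,0.0136,0.185,0.012,0.4],[0.042,0.0136,0.204,0.012,0.4],[0.042,0.0136,0.204,0.012,0.4]]'; python3 -m inch '[[0,0,0,0,0],[0,0,0,0,0],[0,0,0,0,0],[0,0,0,0,0],[0,0,0,0,0],[0,0,0,0,0],[0,0,0,0,0]]'
python3 -m inch '[[0,0,-0.03,0,0],[0,0,-0.06,0,0],[0,0,-0.1,0,0],[0,0,-0.14,0,0],[0,0,-0.17,0,0],[0,0,-0.17,0,0]]'
```

```text
time: 2.63
tool_pos: [542.2, -398.8, 195.5]
tcp_rot: [-3.133, 0.005, 0.329]
contact_force: [-1.1, 0.3, -0.3]
grip_width: 36.6
finger_force: 0.0
time: 3.22
tool_pos: [545.1, -399.0, 202.0]
tcp_rot: [3.14, -0.001, 0.331]
contact_force: [0.3, 1.4, 5.8]
grip_width: 3.1
finger_force: 30.0
time: 3.72
tool_pos: [545.5, -399.2, 378.6]
tcp_rot: [3.13, -0.006, 0.331]
contact_force: [0.2, -1.7, -1.9]
grip_width: 3.1
finger_force: 30.0
```

```bash
python3 -m inch '[[0.004,-0.015,0,0.01,0],[0.01,-0.04,0,0.025,0],[0.018,-0.073,0,0.04,0],[0.027,-0.108,0,0.055,0],[0.036,-0.143,0,0.07,0],[0.044,-0.178,0,0.085,0],[0.053,-0.213,0,0.095,0],[0.062,-0.248,0,0.106,0]]'
python3 -m inch '[[0.005,-0.036,0,0.02,0],[0.01,-0.072,0,0.04,0],[0.015,-0.108,0,0.06,0],[0.02,-0.144,0,0.08,0],[0.026,-0.18,0,0.1,0],[0.031,-0.216,0,0.1,0],[0.037,-0.25,0,0.1,0],[0.041,-0.27,0,0.1,0]]'
python3 -m inch '[[0.001,-0.02,0,0,0],[0.002,-0.032,0,0,0],[0.002,-0.032,0,0,0],[0.002,-0.032,0,0,0]]'
python3 - <<'E'
from h import *
w=capture("wrist"); save(w,"w2.png"); print(np.round(w["pose"],3).tolist()); print(get_obs()["tool_pos"])
E
```

```text
time: 4.38
tool_pos: [522.1, -142.3, 369.1]
tcp_rot: [-3.14, 0.002, 0.224]
contact_force: [0.6, 0.5, -3.6]
grip_width: 3.3
finger_force: 30.0
time: 5.05
tool_pos: [501.5, 131.3, 369.2]
tcp_rot: [-3.141, 0.003, 0.127]
contact_force: [-0.3, 0.0, -3.3]
grip_width: 3.3
finger_force: 30.0
time: 5.38
tool_pos: [500.5, 160.3, 369.8]
tcp_rot: [3.141, 0.002, 0.126]
contact_force: [-0.6, -0.3, -3.3]
grip_width: 3.5
finger_force: 30.0
[[0.127, -0.958, -0.257, 568.546], [-0.992, -0.123, -0.033, 168.695], [-0.0, 0.259, -0.966, 351.725], [0.0, 0.0, 0.0, 1.0]]
[500.69624082 159.69713084 369.96703391]
```

View pics/w2.png

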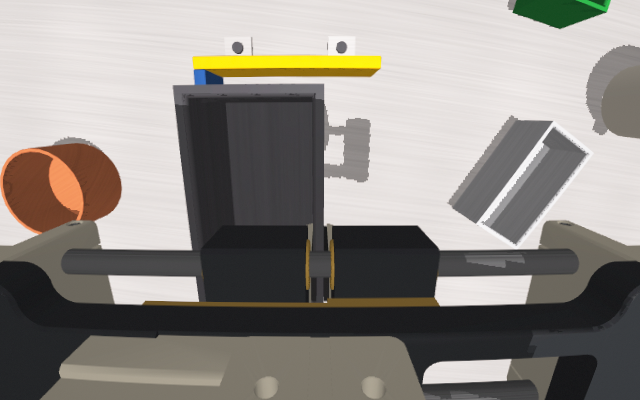

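The wrist view shows the yellow rail's top face between (193,56) and (381,69), and the tin held square to it. I'll measure the rail from its bright top face.

```bash
python3 - <<'E'
from h import *
w=capture("wrist"); h=cv2.cvtColor(w["color"],cv2.COLOR_RGB2HSV)
m=((h[...,0]>20)&(h[...,0]<35)&(h[...,1]>150)&(h[...,2]>200)); m[120:]=0
v,u=np.nonzero(m); print(u.min(),u.max(),v.min(),v.max())
cols=np.arange(u.min()+6,u.max()-5)
lo=np.array([v[u==c].max() for c in cols])+.5; hi=np.array([v[u==c].min() for c in cols])-.5
for n,e in(("inner",lo),("outer",hi)):
    P=toz(w,np.c_[cols,e],56); k=np.polyfit(P[:,1],P[:,0],1); print(n,"slope->yaw",-np.arctan(k[0]),"x at y=200",np.polyval(k,200))
mid=int(round(v.mean()))
E1=toz(w,[[u.min()-.5,v[u==u.min()].mean()],[u.max()+.5,v[u==u.max()].mean()]],56); print(E1,np.linalg.norm(E1[0]-E1[1]))
# tin rim ahead (top at z = TCPz-201+60)
o=get_obs(); z=o["tool_pos"][2]-141; print(toz(w,[[174,86],[324,85]],z),o["tool_pos"],o["tcp_rot"])
s=capture("side");h=cv2.cvtColor(s["color"],cv2.COLOR_RGB2HSV)
E
```

```text
192 379 56 68
inner slope->yaw 0.12072246154652136 x at y=200 614.7189421860545
outer slope->yaw 0.12446838250816446 x at y=200 626.4802333631242
[[611.08829377 298.70245088  56.        ]
 [631.14876973 117.65389737  56.        ]] 182.1565300121466
[[575.48864217 229.23418343 229.17324361]
 [583.03306782 168.01209099 229.17324361]] [500.81396835 159.36663314 370.17324361] [3.14091073e+00 1.03441027e-03 1.24112719e-01]
```

```bash
python3 -m inch '[[0,0,0.025,0.002,0],[0,0,0.06,0.002,0],[0,0,0.1,0.002,0],[0,0,0.13,0.002,0],[0,0,0.15,0.002,0],[0,0,0.16,0.002,0],[0,0,0.164,0.002,0],[0,0,0.164,0.002,0]]'
python3 -m inch '[[0,0,0.001,0,0],[0,0,0.002,0,0],[0,0,0.003,0,0],[0,0,0.003,0,0],[0,0,0.003,0,0],[0,0,0.003,0,0]]'
```

```text
time: 6.2
tool_pos: [501.1, 159.7, 206.6]
tcp_rot: [3.141, 0.0, 0.122]
contact_force: [-0.1, 0.0, -3.1]
grip_width: 3.8
finger_force: 30.0
time: 6.7
tool_pos: [500.8, 160.3, 204.1]
tcp_rot: [3.142, -0.001, 0.123]
contact_force: [0.5, -0.3, -3.2]
grip_width: 3.3
finger_force: 30.0
```

```bash
python3 -m inch '[[0,0,0.001,0,0],[0,0,0.002,0,0],[0,0,0.002,0,0],[0,0,0.002,0,0],[0,0,0.002,0,0]]'
python3 -m inch '[[0,0,0.001,0,0],[0,0,0.001,0,0],[0,0,0.001,0,0],[0,0,0.001,0,0]]'
```

```text
time: 7.12
tool_pos: [500.8, 160.2, 202.0]
tcp_rot: [3.142, -0.0, 0.123]
contact_force: [-1.5, -0.4, 1.9]
grip_width: 3.6
finger_force: 30.0
time: 7.45
tool_pos: [500.8, 160.2, 202.0]
tcp_rot: [3.141, -0.001, 0.123]
contact_force: [-5.4, -1.3, 11.7]
grip_width: 3.4
finger_force: 30.0
```

```bash
python3 -m inch '[[0,0,-0.001,0,0],[0.006,-0.012,-0.001,0,0],[0.012,-0.024,-0.001,0,0],[0.018,-0.034,-0.001,0,0],[0.018,-0.038,-0.001,0,0],[0.018,-0.038,-0.001,0,0],[0.018,-0.038,-0.001,0,0]]'
python3 -m inch '[[0,-0.002,0,0,0],[0,-0.004,0,0,0],[0,-0.006,0,0,0],[0,-0.006,0,0,0],[0,-0.006,0,0,0]]'
```

```text
time: 8.03
tool_pos: [514.4, 201.0, 202.0]
tcp_rot: [-3.14, -0.002, 0.123]
contact_force: [2.1, 3.3, 4.2]
grip_width: 3.4
finger_force: 30.0
time: 8.45
tool_pos: [513.3, 205.5, 202.0]
tcp_rot: [3.141, -0.0, 0.122]
contact_force: [1.4, -3.3, 5.3]
grip_width: 3.3
finger_force: 30.0
```

```bash
python3 -m inch '[[0,-0.002,0,0,0],[0,-0.004,0,0,0],[0,-0.004,0,0,0],[0,-0.004,0,0,0]]'
python3 -m inch '[[0,-0.001,0,0,0],[0,-0.002,0,0,0],[0,-0.002,0,0,0]]'
python3 -m inch '[[0,-0.001,0,0,0],[0,-0.002,0,0,0],[0,-0.002,0,0,0]]'
```

```text
time: 8.78
tool_pos: [512.7, 209.4, 202.0]
tcp_rot: [3.141, -0.0, 0.122]
contact_force: [0.5, -3.7, 5.9]
grip_width: 3.3
finger_force: 30.0
time: 9.03
tool_pos: [512.5, 211.2, 202.0]
tcp_rot: [3.14, 0.0, 0.122]
contact_force: [0.6, -4.3, 6.2]
grip_width: 3.4
finger_force: 30.0
time: 9.28
tool_pos: [512.2, 213.2, 201.9]
tcp_rot: [3.14, 0.0, 0.122]
contact_force: [0.7, -4.7, 6.0]
grip_width: 3.1
finger_force: 30.0
```

```bash
for i in 1; do python3 -m inch '[[0,-0.001,0,0,0],[0,-0.001,0,0,0]]'; python3 -m inch '[[0,-0.001,0,0,0],[0,-0.001,0,0,0]]';  python3 -m inch '[[0,-0.001,0,0,0],[0,-0.001,0,0,0]]'; done | grep -E 'pos|force'
```

```text
tool_pos: [512.3, 213.7, 202.0]
contact_force: [1.8, -8.9, 6.3]
finger_force: 30.0
tool_pos: [512.3, 213.9, 202.0]
contact_force: [1.8, -13.4, 7.0]
finger_force: 30.0
tool_pos: [512.3, 214.2, 202.0]
contact_force: [2.3, -18.2, 8.3]
finger_force: 30.0
```

```bash
(python3 -m inch '[[0,0.002,0,0,0],[0.003,0.002,0,0,0],[0.006,0.002,0,0,0],[0.009,0.002,0,0,0],[0.011,0.002,0,0,0],[0.011,0.002,0,0,0]]'; python3 -m inch '[[0.001,0,0,0,0],[0.002,0,0,0,0],[0.002,0,0,0,0]]';  python3 -m inch '[[0.001,0,0,0,0],[0.002,0,0,0,0],[0.002,0,0,0,0]]') | grep -E 'pos|rot|force'
```

```text
tool_pos: [519.7, 214.7, 201.6]
tcp_rot: [3.139, 0.012, 0.123]
contact_force: [-14.8, -10.9, 20.6]
finger_force: 30.0
tool_pos: [521.4, 214.9, 201.6]
tcp_rot: [3.138, 0.013, 0.123]
contact_force: [-17.1, -10.4, 21.1]
finger_force: 30.0
tool_pos: [523.4, 215.1, 201.6]
tcp_rot: [3.138, 0.013, 0.123]
contact_force: [-16.4, -10.5, 21.2]
finger_force: 30.0
```

```bash
(python3 -m inch '[[0,0,-0.001,0,0],[0,0,-0.001,0,0]]'; python3 -m inch '[[0.001,0,0,0,0],[0.002,0,0,0,0],[0.002,0,0,0,0]]';  python3 -m inch '[[0.001,0,0,0,0],[0.001,0,0,0,0]]') | grep -E 'pos|rot|force'
```

```text
tool_pos: [524.6, 215.3, 201.7]
tcp_rot: [3.139, 0.009, 0.123]
contact_force: [-8.4, -9.4, 8.3]
finger_force: 30.0
tool_pos: [526.4, 215.5, 201.7]
tcp_rot: [3.139, 0.011, 0.123]
contact_force: [-10.0, -8.2, 8.9]
finger_force: 30.0
tool_pos: [527.3, 215.6, 201.7]
tcp_rot: [3.139, 0.011, 0.123]
contact_force: [-9.0, -8.2, 9.6]
finger_force: 30.0
```

```bash
(python3 -m inch '[[0.001,0,0,0,0],[0.001,0,0,0,0]]'; python3 -m inch '[[0.001,0,0,0,0],[0.001,0,0,0,0]]'; python3 -m inch '[[0.001,0,0,0,0],[0.001,0,0,0,0]]'; python3 -m inch '[[0.001,0,0,0,0],[0.001,0,0,0,0]]') | grep -E 'pos|rot|force'
```

```text
tool_pos: [528.3, 215.7, 201.7]
tcp_rot: [3.139, 0.011, 0.123]
contact_force: [-10.2, -9.0, 9.1]
finger_force: 30.0
tool_pos: [529.3, 215.9, 201.7]
tcp_rot: [3.139, 0.011, 0.123]
contact_force: [-9.2, -8.8, 8.7]
finger_force: 30.0
tool_pos: [530.3, 216.0, 201.7]
tcp_rot: [3.139, 0.011, 0.123]
contact_force: [-9.8, -8.4, 8.9]
finger_force: 30.0
tool_pos: [531.0, 216.1, 201.7]
tcp_rot: [3.139, 0.012, 0.123]
contact_force: [-12.7, -9.3, 10.5]
finger_force: 30.0
```

```bash
(python3 -m inch '[[0.001,0,0,0,0],[0.001,0,0,0,0]]'; python3 -m inch '[[0.001,0,0,0,0],[0.001,0,0,0,0]]'; python3 -m inch '[[0.001,0,0,0,0],[0.001,0,0,0,0]]') | grep -E 'pos|force'
python3 - <<'E'
from h import *
w=capture("wrist"); save(w,"w3.png")
E
```

```text
tool_pos: [531.3, 216.2, 201.6]
contact_force: [-15.9, -9.0, 13.9]
finger_force: 30.0
tool_pos: [531.7, 216.2, 201.6]
contact_force: [-18.5, -10.1, 15.9]
finger_force: 30.0
tool_pos: [532.1, 216.3, 201.6]
contact_force: [-20.9, -10.7, 18.0]
finger_force: 30.0
```

View pics/w3.png

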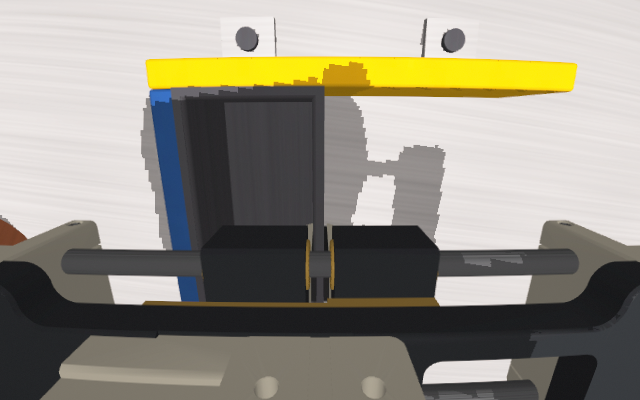

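Flush on both rails: the tin end meets the yellow rail at row 87 and its side meets the blue rail at col 175. Next I release, rise and check.

```bash
(python3 -m inch '[[0,0,0,0,0.1],[0,0,0,0,0.2],[0,0,0,0,0.35],[0,0,0,0,0.35],[0,0,0,0,0.35],[0,0,0,0,0.35]]'; python3 -m inch '[[0,0,-0.03,0,0.35],[0,0,-0.06,0,0.35],[0,0,-0.1,0,0.35],[0,0,-0.14,0,0.35],[0,0,-0.18,0,0.35],[0,0,-0.18,0,0.35],[0,0,-0.18,0,0.35]]') | grep -E 'time|pos|rot|force|width'
python3 - <<'E'
from h import *
w=capture("wrist"); save(w,"w4.png")
E
```

```text
time: 13.08
tool_pos: [537.0, 218.1, 202.5]
tcp_rot: [3.142, 0.0, 0.123]
contact_force: [-0.4, 0.4, 0.4]
grip_width: 31.4
finger_force: 0.0
time: 13.67
tool_pos: [537.2, 218.2, 385.5]
tcp_rot: [-3.141, -0.006, 0.123]
contact_force: [0.4, 0.1, -0.9]
grip_width: 32.6
finger_force: 0.0
```

View pics/w4.png

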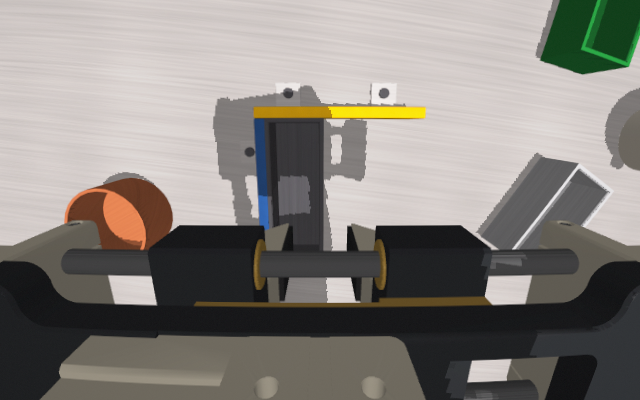

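Looks flush: rim touches yellow at row 118 and blue at col 268. I'll give the dark tin's free end a light seating push with closed fingers.

```bash
(python3 -m inch '[[-0.035,-0.008,0,0,0],[-0.07,-0.016,0,0,0],[-0.105,-0.024,0,0,0],[-0.13,-0.028,0.03,0,0],[-0.13,-0.028,0.07,0,0],[-0.13,-0.028,0.11,0,0],[-0.13,-0.028,0.15,0,0],[-0.13,-0.028,0.18,0,0]]'; python3 -m inch '[[0.003,0,0,0,0],[0.006,0,0,0,0],[0.01,0,0,0,0],[0.014,0,0,0,0],[0.016,0,0,0,0],[0.016,0,0,0,0]]'; python3 -m inch '[[0.001,0,0,0,0],[0.002,0,0,0,0],[0.003,0,0,0,0],[0.003,0,0,0,0]]') | grep -E 'time|pos|rot|force|width'

```

```text
time: 14.38
tool_pos: [402.6, 229.4, 198.9]
tcp_rot: [3.14, 0.005, 0.123]
contact_force: [-0.3, 0.2, 0.5]
grip_width: 0.5
finger_force: 0.0
time: 14.88
tool_pos: [421.4, 232.1, 204.1]
tcp_rot: [-3.141, -0.004, 0.123]
contact_force: [-0.4, -0.6, -0.4]
grip_width: 0.4
finger_force: 0.0
time: 15.22
tool_pos: [423.5, 232.3, 202.9]
tcp_rot: [3.142, -0.0, 0.123]
contact_force: [0.3, -0.2, 0.6]
grip_width: 0.5
finger_force: 0.0
```

```bash
(python3 -m inch '[[0.002,0,0,0,0],[0.004,0,0,0,0],[0.004,0,0,0,0]]'; for k in 1 2 3 4 5; do python3 -m inch '[[0.001,0,0,0,0],[0.001,0,0,0,0]]'; done ) | grep -E 'pos|contact'

```

```text
tool_pos: [427.7, 232.8, 202.7]
contact_force: [0.1, -0.4, -0.3]
tool_pos: [428.5, 232.9, 202.6]
contact_force: [0.1, 0.5, 0.3]
tool_pos: [428.8, 233.0, 202.5]
contact_force: [-3.9, -0.7, 1.0]
tool_pos: [429.2, 233.0, 202.5]
contact_force: [-6.5, -0.4, 5.2]
tool_pos: [429.5, 233.1, 202.4]
contact_force: [-10.8, -0.7, 7.6]
tool_pos: [429.8, 233.1, 202.3]
contact_force: [-13.5, -0.2, 8.5]
```

```bash
(python3 -m inch '[[-0.01,0,0,0,0],[-0.02,0,-0.02,0,0.35],[-0.02,0,-0.06,0,0.35],[-0.02,0,-0.1,0,0.35],[-0.02,0,-0.14,0,0.35],[-0.02,0,-0.18,0,0.35],[-0.02,0,-0.18,0,0.35]]'; python3 -m inch '[[0.005,0.037,0,0.08,0.4],[0.01,0.074,0,0.16,0.4],[0.017,0.11,0,0.24,0.4],[0.022,0.147,0,0.32,0.4],[0.028,0.184,0,0.4,0.4],[0.034,0.22,0,0.48,0.4],[0.04,0.257,0,0.556,0.4],[0.045,0.292,0,0.556,0.4]]'; python3 -m inch '[[0,0,0,0,0.4],[0,0,0,0,0.4]]') | grep -E 'time|pos|rot|contact|width'
python3 - <<'E'
from h import *
w=capture("wrist"); save(w,"w5.png")
u=proj(w,[531,-70,40])[0]
rs=[r for r in trace(w,"silver_tin")]; print(u,[(r["rect"],r["conf"]) for r in rs])
r=min(rs,key=lambda r:np.hypot(*(np.array(r["rect"][:2])-u)))
p,f=fitbox([(w,r["pixels"].astype(float))],[531,-70,-.434],130,62,60); print(p,f)
wall=p[:2]+29.25*np.array([np.sin(p[2]),-np.cos(p[2])])
o=get_obs(); y=o["tcp_rot"][2]; d=wall-o["tool_pos"][:2]; print(wall,"tx,ty",d@[np.cos(y),np.sin(y)],d@[np.sin(y),-np.cos(y)],"spin",y-p[2])
E
```

```text
time: 16.88
tool_pos: [413.8, 231.5, 390.4]
tcp_rot: [-3.138, -0.015, 0.123]
contact_force: [1.6, 0.0, 0.1]
grip_width: 30.9
time: 17.55
tool_pos: [493.2, -55.5, 382.6]
tcp_rot: [3.142, -0.001, -0.438]
contact_force: [0.6, 0.2, 0.4]
grip_width: 36.8
time: 17.72
tool_pos: [493.2, -55.1, 382.2]
tcp_rot: [3.142, -0.0, -0.437]
contact_force: [-0.9, 0.0, -0.7]
grip_width: 36.7
[317.17232986 146.89708333] [([316.8, 148.6, 60.5, 129.3], 0.89)]
[ 5.30190760e+02 -6.91356091e+01 -4.23412972e-01] 0.01648311071153352
[518.17268366 -95.80259868] tx,ty 41.163028132258205 28.17811372771358 spin -0.009878764820530739
```

View pics/w5.png

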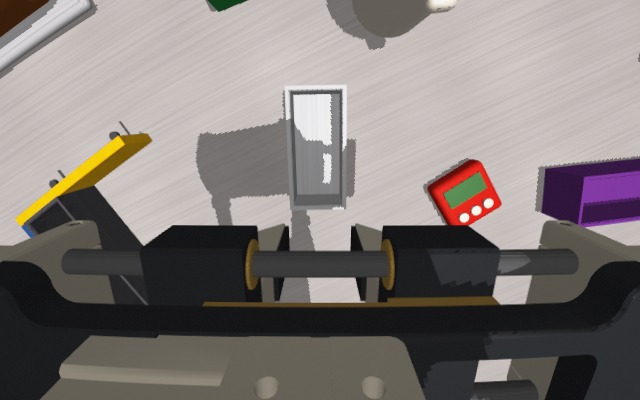

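The wrist view shows the silver tin at (317,147) with nothing near it. I'll grip its right wall and lift.

```bash
(python3 -m inch '[[0.03,0.02,0,-0.01,0.4],[0.041,0.028,0.02,-0.01,0.4],[0.041,0.028,0.06,-0.01,0.4],[0.041,0.028,0.1,-0.01,0.4],[0.041,0.028,0.14,-0.01,0.4],[0.041,0.028,0.17,-0.01,0.4],[0.041,0.028,0.18,-0.01,0.4],[0.041,0.028,0.18,-0.01,0.4]]'; python3 -m inch '[[0,0,0,0,0],[0,0,0,0,0],[0,0,0,0,0],[0,0,0,0,0],[0,0,0,0,0],[0,0,0,0,0],[0,0,0,0,0]]'
python3 -m inch '[[0,0,-0.02,0,0],[0,0,-0.04,0,0],[0,0,-0.06,0,0],[0,0,-0.08,0,0],[0,0,-0.08,0,0],[0,0,-0.08,0,0]]') | grep -E 'time|pos|rot|force|width'
```

```text
time: 18.48
tool_pos: [517.6, -94.5, 200.6]
tcp_rot: [3.141, 0.005, -0.421]
contact_force: [-0.1, -0.0, 0.2]
grip_width: 36.6
finger_force: 0.0
time: 19.07
tool_pos: [518.6, -96.0, 203.7]
tcp_rot: [-3.141, -0.002, -0.423]
contact_force: [-1.1, 0.2, 6.4]
grip_width: 3.2
finger_force: 30.0
time: 19.57
tool_pos: [518.2, -96.0, 282.8]
tcp_rot: [3.142, -0.001, -0.423]
contact_force: [0.0, -0.2, -3.6]
grip_width: 3.1
finger_force: 30.0
```

```bash
(python3 -m inch '[[-0.005,-0.013,0,-0.04,0],[-0.015,-0.038,0,-0.11,0],[-0.026,-0.066,0,-0.19,0],[-0.038,-0.095,0,-0.27,0],[-0.05,-0.125,0,-0.35,0],[-0.062,-0.155,0,-0.43,0],[-0.074,-0.185,0,-0.5,0],[-0.083,-0.208,0,-0.545,0]]'; python3 -m inch '[[0,0,0,0,0],[0,0,0.02,0,0],[0,0,0.04,0,0],[0,0,0.06,0,0],[0,0,0.07,0,0],[0,0,0.075,0,0],[0,0,0.075,0,0],[0,0,0.075,0,0]]'; python3 -m inch '[[0,0,0.002,0,0],[0,0,0.002,0,0],[0,0,0.002,0,0]]') | grep -E 'time|pos|rot|force|width'
```

```text
time: 20.23
tool_pos: [527.2, 130.0, 280.4]
tcp_rot: [-3.141, 0.004, 0.126]
contact_force: [-0.6, -0.6, -3.1]
grip_width: 3.8
finger_force: 30.0
time: 20.9
tool_pos: [528.3, 127.5, 207.7]
tcp_rot: [3.141, 0.0, 0.121]
contact_force: [0.8, -0.2, -2.7]
grip_width: 3.3
finger_force: 30.0
time: 21.15
tool_pos: [528.2, 127.7, 206.4]
tcp_rot: [3.141, -0.001, 0.122]
contact_force: [0.1, 0.4, -3.5]
grip_width: 3.2
finger_force: 30.0
```

```bash
(python3 -m inch '[[0,0,0.001,0,0],[0,0,0.001,0,0]]';python3 -m inch '[[0,0,0.001,0,0],[0,0,0.001,0,0]]';python3 -m inch '[[0,0,0.0007,0,0],[0,0,0.0007,0,0],[0,0,0.0007,0,0]]') | grep -E 'pos|contact'
python3 - <<'E'
from h import *
w=capture("wrist"); save(w,"w6.png")
E
```

```text
tool_pos: [528.1, 127.8, 204.9]
contact_force: [-0.7, -0.7, -4.7]
tool_pos: [528.1, 127.8, 203.8]
contact_force: [-0.5, -0.4, -2.5]
tool_pos: [528.1, 127.7, 203.7]
contact_force: [-2.9, -0.1, 5.3]
```

View pics/w6.png

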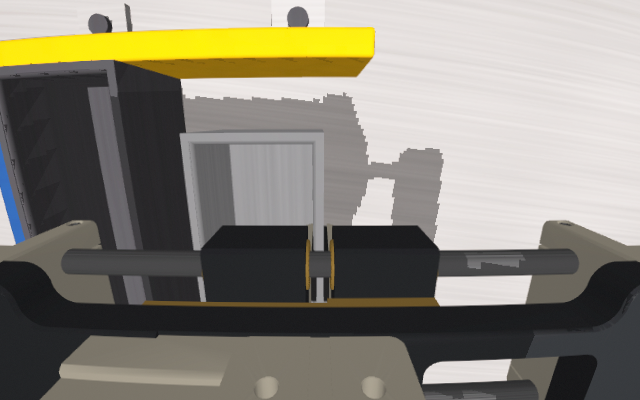

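The silver tin is down, square, with its end at row 132 and its left edge at col 182; the dark tin is to its left. I'll slide it over.

```bash
(python3 -m inch '[[0,0,-0.0007,0,0],[0.005,-0.006,-0.0007,0,0],[0.01,-0.012,-0.0007,0,0],[0.015,-0.017,-0.0007,0,0],[0.015,-0.017,-0.0007,0,0],[0.015,-0.017,-0.0007,0,0]]'; for k in 1 2 3; do python3 -m inch '[[0,-0.001,0,0,0],[0,-0.002,0,0,0],[0,-0.002,0,0,0]]'; done) | grep -E 'pos|contact'
```

```text
tool_pos: [541.5, 147.2, 203.7]
contact_force: [1.1, 0.9, -0.2]
tool_pos: [540.6, 148.4, 203.7]
contact_force: [1.1, 0.4, -1.7]
tool_pos: [540.3, 150.4, 203.7]
contact_force: [0.0, -1.5, -1.1]
tool_pos: [540.1, 152.5, 203.7]
contact_force: [-0.2, -2.1, -0.6]
```

```bash
(for k in 1 2 3 4; do python3 -m inch '[[0,-0.001,0,0,0],[0,-0.001,0,0,0]]'; done) | grep -E 'pos|contact'
```

```text
tool_pos: [540.0, 153.5, 203.7]
contact_force: [-0.1, -0.4, -0.4]
tool_pos: [540.0, 154.4, 203.7]
contact_force: [1.5, -2.3, -0.1]
tool_pos: [540.0, 154.6, 203.7]
contact_force: [0.5, -8.3, 0.1]
tool_pos: [540.0, 154.8, 203.7]
contact_force: [1.7, -12.4, 0.2]
```

```bash
(python3 -m inch '[[0,0.002,0,0,0],[0.003,0.002,0,0,0],[0.006,0.002,0,0,0],[0.009,0.002,0,0,0],[0.011,0.002,0,0,0],[0.011,0.002,0,0,0]]'; for k in 1 2 3 4 5; do python3 -m inch '[[0.001,0,0,0,0],[0.001,0,0,0,0]]'; done) | grep -E 'pos|contact'
```

```text
tool_pos: [549.9, 155.6, 203.8]
contact_force: [-5.7, -4.8, 7.2]
tool_pos: [550.5, 155.6, 203.8]
contact_force: [-8.0, -5.2, 7.7]
tool_pos: [551.5, 155.8, 203.8]
contact_force: [-8.8, -5.3, 8.2]
tool_pos: [552.5, 155.9, 203.8]
contact_force: [-8.0, -5.5, 8.1]
tool_pos: [553.5, 156.0, 203.8]
contact_force: [-7.5, -4.8, 8.3]
tool_pos: [554.5, 156.1, 203.8]
contact_force: [-8.2, -5.5, 7.6]
```

```bash
(for k in 1 2 3 4 5; do python3 -m inch '[[0.001,0,0,0,0],[0.001,0,0,0,0]]'; done) | grep -E 'pos|contact'
```

```text
tool_pos: [555.5, 156.2, 203.8]
contact_force: [-6.6, -5.3, 7.1]
tool_pos: [556.3, 156.4, 203.8]
contact_force: [-9.2, -5.4, 9.0]
tool_pos: [556.8, 156.4, 203.6]
contact_force: [-11.7, -6.6, 10.2]
tool_pos: [557.2, 156.5, 203.6]
contact_force: [-15.1, -7.1, 11.9]
tool_pos: [557.6, 156.5, 203.5]
contact_force: [-17.5, -7.0, 15.0]
```

```bash
(python3 -m inch '[[0,0,0,0,0.1],[0,0,0,0,0.2],[0,0,0,0,0.35],[0,0,0,0,0.35],[0,0,0,0,0.35],[0,0,0,0,0.35]]'; python3 -m inch '[[0,0,-0.03,0,0.35],[0,0,-0.06,0,0.35],[0,0,-0.09,0,0.35],[0,0,-0.09,0,0.2],[0,0,-0.09,0,0],[0,0,-0.09,0,0],[0,0,-0.09,0,0]]') | grep -E 'time|pos|rot|contact|width'
```

```text
time: 26.37
tool_pos: [560.9, 157.1, 203.6]
tcp_rot: [-3.142, -0.0, 0.122]
contact_force: [0.3, 0.6, -0.3]
grip_width: 31.2
time: 26.95
tool_pos: [560.3, 156.9, 292.3]
tcp_rot: [3.141, 0.003, 0.122]
contact_force: [-0.6, -0.2, -0.7]
grip_width: 9.8
```

```bash
(python3 -m inch '[[-0.03,-0.01,0,0,0],[-0.065,-0.02,0,0,0],[-0.096,-0.03,0,0,0],[-0.096,-0.03,0.03,0,0],[-0.096,-0.03,0.06,0,0],[-0.096,-0.03,0.085,0,0],[-0.096,-0.03,0.088,0,0],[-0.096,-0.03,0.088,0,0]]'; python3 -m inch '[[0.003,0,0,0,0],[0.006,0,0,0,0],[0.01,0,0,0,0],[0.012,0,0,0,0],[0.012,0,0,0,0],[0.012,0,0,0,0]]'; for k in 1 2 3 4 5; do python3 -m inch '[[0.001,0,0,0,0],[0.001,0,0,0,0]]'; done) | grep -E 'time|pos|contact'
```

```text
time: 27.62
tool_pos: [461.1, 174.9, 203.8]
contact_force: [0.0, -0.0, 1.0]
time: 28.12
tool_pos: [474.0, 176.5, 206.1]
contact_force: [-0.5, -0.1, -0.4]
time: 28.28
tool_pos: [474.8, 176.7, 205.8]
contact_force: [0.4, 0.0, 0.3]
time: 28.45
tool_pos: [475.8, 176.8, 205.7]
contact_force: [-0.7, 0.3, -0.3]
time: 28.62
tool_pos: [476.1, 176.9, 205.5]
contact_force: [-3.0, -0.4, 3.3]
time: 28.78
tool_pos: [476.5, 176.9, 205.5]
contact_force: [-6.8, -0.5, 5.7]
time: 28.95
tool_pos: [476.8, 177.0, 205.4]
contact_force: [-10.4, -1.1, 7.6]
```

```bash
(python3 -m inch '[[-0.01,0,0,0,0],[-0.015,0.02,0,0,0],[-0.015,0.045,-0.02,0,0],[-0.005,0.07,-0.03,0,0],[0.025,0.072,-0.03,0,0],[0.055,0.072,-0.03,0,0],[0.075,0.072,-0.01,0,0],[0.075,0.072,0,0,0]]'; python3 -m inch '[[0,-0.004,0,0,0],[0,-0.008,0,0,0],[0,-0.012,0,0,0],[0,-0.015,0,0,0],[0,-0.015,0,0,0],[0,-0.015,0,0,0]]'; for k in 1 2 3 4 5; do python3 -m inch '[[0,-0.001,0,0,0],[0,-0.001,0,0,0]]'; done) | grep -E 'time|pos|contact'
```

```text
time: 29.62
tool_pos: [565.4, 114.5, 205.2]
contact_force: [-0.4, -0.6, -0.0]
time: 30.12
tool_pos: [559.9, 130.1, 206.5]
contact_force: [-0.0, -0.3, 0.2]
time: 30.28
tool_pos: [559.9, 130.7, 206.0]
contact_force: [-0.0, -0.1, 0.8]
time: 30.45
tool_pos: [559.8, 131.6, 205.7]
contact_force: [-1.5, -0.0, -0.4]
time: 30.62
tool_pos: [559.7, 132.7, 205.6]
contact_force: [0.1, -0.3, -0.8]
time: 30.78
tool_pos: [559.6, 133.7, 205.7]
contact_force: [-0.6, -0.3, 0.4]
time: 30.95
tool_pos: [559.4, 134.7, 205.7]
contact_force: [0.6, -0.7, 0.1]
```

```bash
(for k in 1 2 3 4 5 6; do python3 -m inch '[[0,-0.001,0,0,0],[0,-0.001,0,0,0]]'; done) | grep -E 'pos|contact'
```

```text
tool_pos: [559.3, 135.8, 205.7]
contact_force: [-0.3, -0.1, -0.5]
tool_pos: [559.2, 136.6, 205.7]
contact_force: [-0.6, -0.6, 0.3]
tool_pos: [559.2, 136.9, 205.7]
contact_force: [1.1, -5.6, 0.3]
tool_pos: [559.2, 137.1, 205.7]
contact_force: [-0.1, -10.7, 0.8]
tool_pos: [559.2, 137.4, 205.8]
contact_force: [-0.0, -15.1, 1.6]
tool_pos: [559.2, 137.6, 205.8]
contact_force: [0.6, -18.4, 1.6]
```

```bash
(python3 -m inch '[[0,0.015,0,0,0],[0,0.025,-0.02,0,0],[0,0.025,-0.06,0,0],[-0.02,0.02,-0.1,0,0],[-0.055,0,-0.13,0,0],[-0.09,-0.02,-0.14,0,0],[-0.12,-0.02,-0.14,0,0],[-0.12,-0.02,-0.14,0,0]]'; python3 -m inch '[[0,0,0,0,0],[0,0,0,0,0]]') | grep -E 'time|pos|contact'
python3 - <<'E'
from h import *
w=capture("wrist"); im=w["color"][:260].copy(); cv2.imwrite("pics/w7.png",cv2.resize(im[:, 100:500],None,fx=2,fy=2,interpolation=cv2.INTER_CUBIC)[:,:,::-1])
t=capture("top")
for n in ["jug","round_tin","timer"]: print(n,[(np.round(r["rect"]).tolist(),round(r["conf"],2)) for r in look_for(t,n)])
E
```

```text
time: 32.62
tool_pos: [430.8, 146.5, 345.9]
contact_force: [0.2, 0.5, -0.2]
time: 32.78
tool_pos: [437.7, 146.0, 346.2]
contact_force: [0.2, 0.4, -0.4]
jug [([371.0, 167.0, 25.0, 39.0], 0.64)]
round_tin [([175.0, 229.0, 35.0, 35.0], 0.86)]
timer [([370.0, 248.0, 20.0, 22.0], 0.8)]
```

View pics/w7.png

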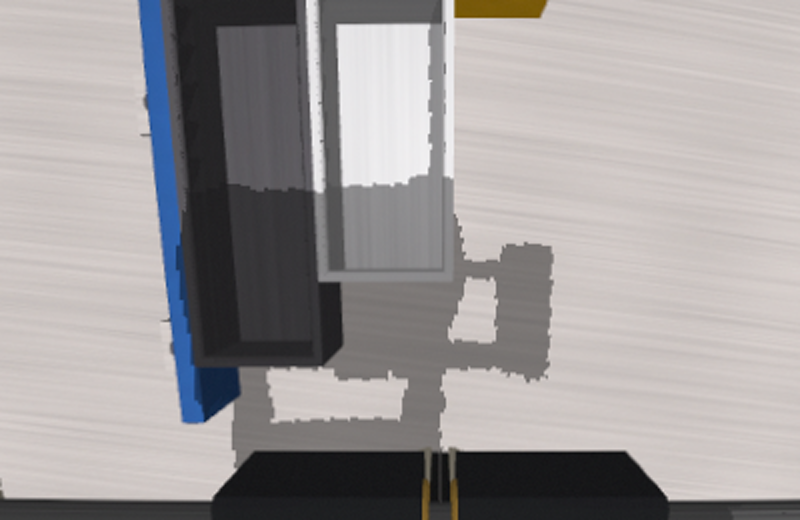

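No gaps show and the bystanders haven't moved. As a last check of squareness, I'll press the dark tin's free end lightly towards the blue rail.

```bash
(python3 -m inch '[[0.015,-0.006,0.02,0,0],[0.027,-0.01,0.05,0,0],[0.027,-0.01,0.09,0,0],[0.027,-0.01,0.125,0,0],[0.027,-0.01,0.139,0,0],[0.027,-0.01,0.139,0,0],[0.027,-0.01,0.139,0,0]]'; python3 -m inch '[[0,-0.005,0,0,0],[0,-0.01,0,0,0],[0,-0.015,0,0,0],[0,-0.018,0,0,0],[0,-0.018,0,0,0]]'; for k in 1 2 3 4 5 6 7; do python3 -m inch '[[0,-0.001,0,0,0],[0,-0.001,0,0,0]]'; done) | grep -E 'time|pos|contact'
```

```text
time: 33.62
tool_pos: [463.2, 158.9, 206.0]
contact_force: [0.3, 0.1, 0.2]
time: 34.03
tool_pos: [460.6, 177.8, 207.5]
contact_force: [0.4, -0.7, -0.9]
time: 34.2
tool_pos: [460.4, 178.1, 206.9]
contact_force: [-0.3, 0.8, -0.5]
time: 34.37
tool_pos: [460.3, 178.9, 206.7]
contact_force: [0.1, -0.2, -0.3]
time: 34.53
tool_pos: [460.2, 179.9, 206.7]
contact_force: [-0.4, -0.5, 0.5]
time: 34.7
tool_pos: [460.1, 181.0, 206.7]
contact_force: [0.3, -0.4, -0.4]
time: 34.87
tool_pos: [460.0, 182.0, 206.7]
contact_force: [0.1, -0.4, -0.2]
time: 35.03
tool_pos: [459.9, 183.0, 206.7]
contact_force: [0.1, -0.6, -0.2]
time: 35.2
tool_pos: [459.7, 184.0, 206.7]
contact_force: [-0.2, 0.2, -0.7]
```

```bash
(python3 -m inch '[[0,-0.001,0,0,0],[0,-0.001,0,0,0]]'; for k in 1 2 3 4 5; do python3 -m inch '[[0,-0.001,0,0,0],[0,-0.001,0,0,0]]'; done) | grep -E 'pos|contact'
```

```text
tool_pos: [459.6, 185.0, 206.7]
contact_force: [1.1, 0.1, -0.2]
tool_pos: [459.5, 186.0, 206.7]
contact_force: [0.9, -0.3, -0.6]
tool_pos: [459.4, 186.8, 206.7]
contact_force: [0.6, -1.5, 0.1]
tool_pos: [459.4, 187.1, 206.7]
contact_force: [0.8, -8.1, 1.5]
tool_pos: [459.4, 187.4, 206.7]
contact_force: [1.5, -13.4, 1.1]
tool_pos: [459.4, 187.7, 206.7]
contact_force: [2.1, -19.5, 2.2]
```

Contact came where predicted and was stiff at once, so the tin is square and seated. I'll retract and hand in.

```bash
(python3 -m inch '[[0,0.015,0,0,0],[0,0.02,-0.01,0,0],[0,0.02,-0.05,0,0],[0,0.02,-0.09,0,0],[0,0.02,-0.13,0,0],[0,0.02,-0.16,0,0],[0,0.02,-0.16,0,0],[0,0.02,-0.16,0,0]]') | grep -E 'time|pos|contact'
python3 -c "
from plant import *
print(close_job())"
```

```text
time: 36.87
tool_pos: [461.4, 170.3, 369.1]
contact_force: [-0.6, 0.2, -0.9]
the job is handed in; nothing more can be done
None
```

The job is handed in at about 37 s: the dark tin is flush in the fence corner, the silver tin is flush against it and the yellow rail (both checked by light pushes), both tins are released, and the jug, round tin and timer stayed put.

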